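Pin the trolley's drawbar with its R-clip

TASK

The drawbar is back on the kingpin of the welding trolley's front axle: secure it with the large R-clip that lies on the bench. The pin turns in its bush, so find which way its cross hole points, pass the clip's straight leg through it with the clip lying level, and push without ramming until the springy leg has snapped over the shank and the clip is fully home; then let go. Leave the other things on the bench where they are.

Things in the scene. Friction and masses are not known exactly. Their poses are not given: they have to be found in the camera images.
- clip: Large steel R-clip, 145 mm long, 7 mm round wire, flat on the bench (wire centre 3.5 mm up), 80-150 g. Origin: mid-neck, between its two parallel wires (15 mm over both, 16 mm either way along x, all stiff): grip here across y. x: from the round eye (ends at -49 mm) to the free tips; y: from the straight to the springy leg; z square to its flat. Either face up, either side of the pin is fine.
- clip_seat (a point): Point on the straight leg's centre line opposite the springy leg's hump, 46 mm ahead of the clip's origin and 4 mm to its -y side; axes as the clip's. When the clip is fully home it lies within 2 or 3 mm of the middle of the kingpin's hole.
- clip_tip (a point): Bevelled end (4.6 mm thick) of the clip's straight leg, 96 mm ahead of the clip's origin and 4 mm to its -y side; axes as the clip's. The springy leg is shorter: it flares out to end 83 mm ahead, 12 mm to the +y side (wire centre); its narrowest throat is 63 mm ahead.
- clip_spring (a joint): How far the clip's springy leg is sprung outward, rad: 0 at rest, about 0.2 as its throat passes over the shank, under 0.1 when snapped home. It springs back by itself; 2.8 N m/rad about a point on the neck 30 mm ahead of the clip's origin.
- pin_centre (a point): Centre of the cross hole on the axis of the upright steel kingpin, 91 mm above the bench; axes as the axle's. Kingpin 28 mm thick; hole level, right through, 10 mm wide and high. The pin turns stiffly in its bush (0.15 N m): the hole's direction, not given here, starts within 0.8 rad of the axle's x. Look, or feel: within 0.2 rad a tip aimed at the axis enters and the pin then turns with it.
- axle: Steering axle of a welding trolley, fixed: square beam along its y, 80 mm wheels 136 mm either side, kingpin upright in the middle (top 109 mm up). Round it a washer 56 mm across, top 81 mm up, on the drawbar's eye 68 mm across, top 77 mm up. Origin on the bench under the kingpin, z up. The clip takes at most 15 N, 24 mm short of home, then draws itself in and stops hard 1-3 mm on; over 60 N is ramming.
- drawbar (a joint): Swing of the drawbar about the kingpin, rad; at 0 it points along the axle's +x, positive counter-clockwise from above. A level steel bar 40 x 10 mm, its top 77 mm above the bench, reaching 0.32 m from the kingpin, with a D handle; it moves stiffly.
- small_clip: A smaller steel R-clip of the same shape, 81 mm long, 4 mm wire: too small for the kingpin; a bystander, leave it. Origin midway between the wires of its neck.
- spare_pin: A loose steel clevis pin lying on the bench, shank 20 mm thick, 103 mm long, head 32 mm; a bystander. Origin on the bench under its middle.
- washer: A loose flat steel washer, 56 mm across, 4 mm thick; a bystander. Origin under its centre.
- hammer: A hand hammer, about 0.3 m long; a bystander. Origin under its middle.
- wire_brush: A wooden-handled wire brush, 260 mm long; a bystander. Origin under its middle.
- caliper: A calliper, 230 mm long; a bystander. Origin under the middle of its beam.
- flat_bar: A steel flat bar 240 x 50 x 6 mm; a bystander. Origin under its middle.
- pipe_offcut: A short standing steel tube, 60 mm across, 75 mm high; a bystander. Origin under its centre.
There are look-alikes about, which are no part of the job. Leave any brown look-alike of the clip alone.

How it is judged (in metres and radians):
On the way:
1. the clip's straight leg is through the kingpin's hole, past its axis, and not yet home (x of pin_centre in the frame of clip_seat between 0.006 and 0.042 m and y of pin_centre in the frame of clip_seat between -0.005 and 0.005 m and z of pin_centre in the frame of clip_seat between -0.006 and 0.006 m).
At the end, for the whole second after the job is handed in: The large clip is home on the kingpin: its seat point within 6 mm of the hole's centre, its flat within 0.3 rad of level, the springy leg snapped shut around the shank (sprung less than 0.13 rad), released and at rest (distance between clip_seat and pin_centre below 0.006 m and angle between the z axis of clip and the z axis of axle, either way round below 0.3 rad and value of joint clip_spring below 0.13 rad and linear speed of clip below 0.02 m/s); the robot touches nothing.
It fails at once if the clip is rammed against the axle or kingpin with more than 60 N (contact force between clip and axle above 60 N).
It fails at once if a bystander on the bench is moved by more than 30 mm (distance of any of small_clip, spare_pin, washer, hammer, wire_brush, caliper, flat_bar, pipe_offcut from where it was at the start of the episode above 0.03 m).
It also fails if it takes over 72 s, if anything falls off the work surface, if the arm or the gripper's body presses on something with over 40 N, if the wrist force passes 120 N, or if a joint passes its speed limit or range.

ROBOT

A 6-joint arm with a two-finger parallel gripper is mounted at the origin on the work surface. World frame = base frame: x ahead of the robot, y to its left, z up, the work surface at z = 0. Lengths are in m, angles in degrees, forces in N, time in s.
With the tool pointing down it reaches from about 0.4 to 0.825 m from the base axis. Payload 7 kg.
Tool frame: the origin (TCP) lies midway between the tips of the shut fingers; the grasp point (between the pads) lies 19 mm behind it; z points along the fingers, y is the direction in which the jaws open and shut (so a half turn about z gives the same grasp; the last joint's range is limited). The gripper opens to 88 mm and grips with 3 to 60 N. Pads are 19 mm wide; open, the fingers measure 130 mm over their backs; the gripper's body (78 mm by 193 mm) begins 47 mm behind the grasp point.
Start: joints at [86.58, 20.546, 0.682, 0, -70.136, -16.507], TCP at [0.23, 0.635, 0.227] pointing down, gripper open.
Joint ranges: [-176.03, 176.03], [-82.01, 121.73], [-58.28, 71.71], [-173.87, 95.51], [-174.79, -0.11], [-173.66, 173.66]. Speed limits (degrees/s): [136.94, 136.94, 172.46, 180, 180, 180].

INTERFACE

Orientations are given as [roll, pitch, yaw] about the fixed x, y, z axes, in that order (R = Rz(yaw) Ry(pitch) Rx(roll)).
In Python, from plant import r gives the robot as it stands.
- The arm moves only by the tool carry_out, never from a script. Its argument "motion" is one flat list of numbers, 7 for each row, row after row: the turn, a rotation vector about the tool's x, y, z in degrees, then the shift along the tool's x, y, z in cm, then the finger opening in cm, from 0 to 8.76. A call has 1 to 20 rows; each row shifts and turns the commanded pose from where the row before left it, along the tool's axes as they then stand; what a row does not reach is not made up. A row lasts 1/12 s, in which the tool goes at most 41.7 mm and 7.16 degrees, less where a joint would pass 70% of its speed; a pose out of reach is approached as far as the arm can. A call is refused whole if a number of a shift passes 4.17 or a number of a turn 7.16, either way. A call with a gripper value outside its range is refused whole. The fingers move at their own pace and stop on an object; "grip_force" is the grip in N (left out, the last holds). Time passes only in rows, so rows that do not move let the fingers close. It gives the time, the measured TCP pose, the force and the opening at its end, in the units of the state.
- r.get_state(): the state, without advancing time (a new reading comes with each control period).
- r.capture(name): name is "scene" or "top" or "wrist"; returns a dict with "pixels" (384x512x3 uint8, red, green, blue), "K" (3x3 intrinsics, pixels), "R" (3x3) and "t" (3): a world point X has camera coordinates R X + t. Camera axes: x right, y down, z forward; pixel columns grow to the right and rows downward; lengths in m; the calibration is good to about 2 mm. A picture is of the moment at which its call begins. There is no depth.
- r.close_job(): hands the job in, once; it reports no verdict.
The state is a dict: "time_s": time; "joints": joint angles; "qd": joint speeds; "joint_torque": joint torques, N m; "tcp_pos": TCP position; "eef_rot": TCP orientation; "contact_force": force on the tool from outside, world axes, zero at the start; "moment": the same for the moment, N m; "gripper_width": finger opening in m.
Only numpy, scipy, OpenCV 4.12 (cv2) and the standard library are available. Lean on these libraries where they do the work, as an engineer would, in place of code of your own. Each camera call takes 0.05 s, during which the arm holds its last target. There are 200 camera calls.

## Working session

There is one attempt and no reset: what is moved stays moved. The work goes in short steps, Python scripts to look and compute and a tool call to move; the robot and the scene stay as the last step left them, time stands still between calls to the robot, and variables do not carry over. Pictures are saved under pics/ and viewed, about 8 in all and at most 12, crops included, and the job is handed in when it is done.

Besides the shell and the picture viewer there is one more tool, called after "Emit:" as name(argument=value, ...), one argument or row to a line, values as JSON. carry_out: Moves the arm, as the interface text tells. Its arguments: {"type":"object","properties":{"motion":{"type":"array"},"grip_force":{"type":"number"}},"required":["motion"]}

```bash
mkdir -p pics; ls; cat > h.py <<'E'
import numpy as np, cv2
from plant import r
from scipy.spatial.transform import Rotation as Ro
def cap(n,f):
    c=r.capture(n); p=np.array(c["pixels"],np.uint8); cv2.imwrite(f,p[:,:,::-1]); np.savez(f[:-4]+'.npz',K=c["K"],R=c["R"],t=c["t"],p=p); return c
def back(f,uv,z):
    c=np.load(f[:-4]+'.npz'); K,R,t=c['K'],c['R'],c['t']
    d=R.T@np.linalg.inv(K)@np.array([uv[0],uv[1],1.]); o=-R.T@t
    return o+d*(z-o[2])/d[2]
def proj(f,X):
    c=np.load(f[:-4]+'.npz'); q=c['K']@(c['R']@np.asarray(X,float)+c['t']); return q[:2]/q[2]
E
python3 - <<'E'
from h import *
s=r.get_state(); print(s['time_s'],s['tcp_pos'],s['eef_rot'],s['contact_force'])
ims=[]
for n in ('top','scene'):
    c=cap(n,f'pics/{n}0.png'); print(n,-np.array(c['R']).T@np.array(c['t']),np.array(c['R'])[2])
cap('wrist','pics/wrist0.png')
a=cv2.imread('pics/top0.png');cv2.imwrite('pics/top0b.png',cv2.resize(a,(800,600),interpolation=cv2.INTER_CUBIC))
cv2.imwrite('pics/sw.png',cv2.resize(np.hstack([cv2.imread('pics/scene0.png'),cv2.imread('pics/wrist0.png')]),(800,300)))
E
```

```text
pics
0.0 [0.22990505 0.63412229 0.22561771] [ 1.79904343e+02 -9.91826787e-03 -1.99336005e+01] [0.5849587  0.39262278 0.58814451]
top [0.42607488 0.00505228 1.10400479] [ 0.11855125 -0.02589576 -0.9926102 ]
scene [1.40613639 0.38108598 0.69118405] [-0.75900803 -0.36045233 -0.54220008]
```

View pics/top0b.png

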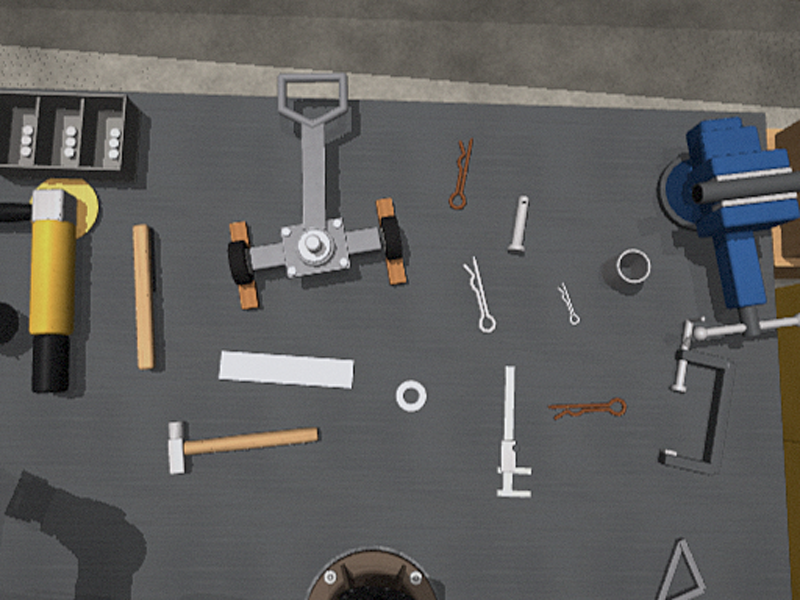

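View pics/sw.png

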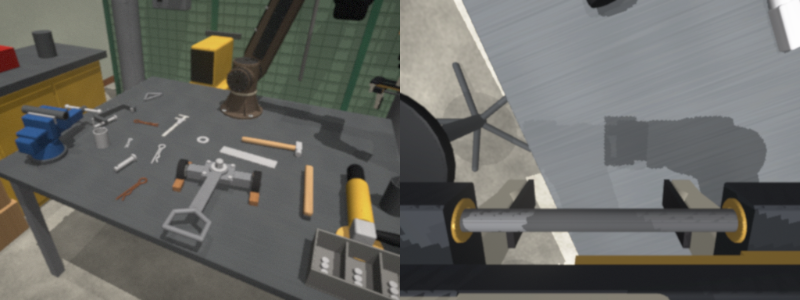

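```bash
python3 - <<'E'
from h import *
a=cv2.imread('pics/top0.png')
k=a[135:185,165:235]; c=a[155:220,285:330]
k=cv2.resize(k,None,fx=8,fy=8,interpolation=cv2.INTER_CUBIC)[:400]; c=cv2.resize(c,None,fx=5,fy=5,interpolation=cv2.INTER_CUBIC)
o=np.zeros((400,800,3),np.uint8); o[:,:560]=k; o[:325,565:790]=c
cv2.imwrite('pics/crop1.png',o)
f='pics/top0.png'; g=lambda u,v,z:print((u,v,z),back(f,(u*.64,v*.64),z).round(4))
g(314,243,.109); g(314,132,.077); g(487,325,.0035); g(476,258,.0035); g(465,265,.0035)
c=np.load('pics/wrist0.npz'); s=r.get_state(); Rt=Ro.from_euler('xyz',s['eef_rot'],degrees=True).as_matrix()
print('cam in tool',Rt.T@(-c['R'].T@c['t']-s['tcp_pos']),'\n',c['R']@Rt,c['K'])
E
```

```text
(314, 243, 0.109) [0.6409 0.1135 0.109 ]
(314, 132, 0.077) [0.8486 0.1242 0.077 ]
(487, 325, 0.0035) [ 0.5181 -0.1988  0.0035]
(476, 258, 0.0035) [ 0.6432 -0.1779  0.0035]
(465, 265, 0.0035) [ 0.6294 -0.1573  0.0035]
cam in tool [ 0.07691946 -0.00035626 -0.15653012] 
 [[-1.91179873e-03  9.99998134e-01 -2.77196379e-04]
 [-9.58706903e-01 -1.91168996e-03 -2.84389557e-01]
 [-2.84389556e-01 -2.77945511e-04  9.58708769e-01]] [[323.34752949   0.         254.13636202]
 [  0.         323.34752949 191.88064258]
 [  0.           0.           1.        ]]
```

View pics/crop1.png

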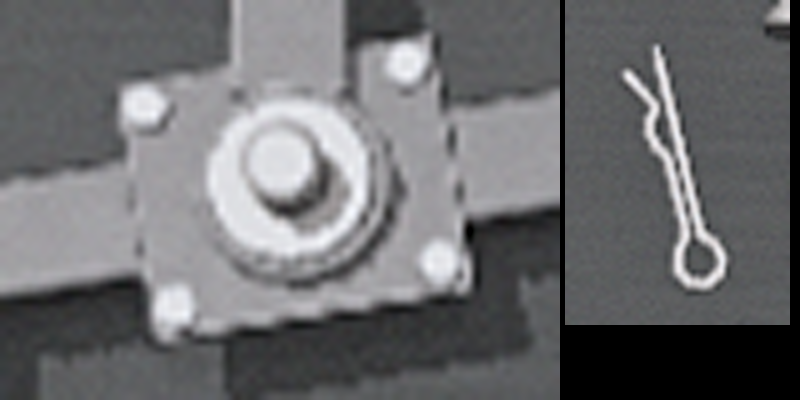

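```bash
cat >> h.py <<'E'
CT=np.array([.0769,-.0004,-.1565])
def tool_R(head,fwd):  # tool x back toward robot, heading head, z tilted fwd deg from down
    a,b=np.radians(head),np.radians(fwd); h=np.array([np.cos(a),np.sin(a),0]);k=np.array([0,0,1.])
    z=np.sin(b)*h-np.cos(b)*k; x=-np.cos(b)*h-np.sin(b)*k
    return np.c_[x,np.cross(z,x),z]
def plan(p1,R1,n=None,grip=8.76,p0=None,R0=None):
    s=r.get_state()
    if p0 is None: p0=np.array(s['tcp_pos'])
    if R0 is None: R0=Ro.from_euler('xyz',s['eef_rot'],degrees=True).as_matrix()
    w=Ro.from_matrix(R0.T@R1).as_rotvec(degrees=True); d=np.asarray(p1)-p0
    n=n or int(np.ceil(max(abs(w).max()/7.1,np.linalg.norm(w)/7.1,np.linalg.norm(d)*100/4.1)))
    R=R0.copy(); st=Ro.from_rotvec(w/n,degrees=True).as_matrix(); p=p0.copy(); rows=[]
    for i in range(n):
        t=p0+d*(i+1)/n; q=np.round(R.T@(t-p)*100,2); rows.append([*np.round(w/n,2),*q,grip]); p=p+R@q/100; R=R@st
    print(n,'rows'); print(','.join('%g'%v for v in np.array(rows).ravel()))
E
python3 - <<'E'
from h import *
R1=tool_R(8.6,35.5); a=np.radians(8.6); h=np.array([np.cos(a),np.sin(a),0])
f=.788*h-np.array([0,0,.616]); C=np.array([.641,.1135,.091])-.21*f
p1=C-R1@CT; print(p1); plan(p1,R1)
E
```

```text
[0.62908054 0.1121019  0.13760698]
22 rows
2.11,-0.54,6.6,2.51,1.61,0.4,8.76,2.11,-0.54,6.6,2.69,1.33,0.33,8.76,2.11,-0.54,6.6,2.83,1.02,0.25,8.76,2.11,-0.54,6.6,2.92,0.69,0.2,8.76,2.11,-0.54,6.6,2.99,0.36,0.15,8.76,2.11,-0.54,6.6,3.01,0.02,0.11,8.76,2.11,-0.54,6.6,3,-0.32,0.09,8.76,2.11,-0.54,6.6,2.94,-0.66,0.08,8.76,2.11,-0.54,6.6,2.84,-1,0.09,8.76,2.11,-0.54,6.6,2.72,-1.3,0.1,8.76,2.11,-0.54,6.6,2.54,-1.61,0.13,8.76,2.11,-0.54,6.6,2.35,-1.89,0.17,8.76,2.11,-0.54,6.6,2.12,-2.13,0.22,8.76,2.11,-0.54,6.6,1.86,-2.36,0.29,8.76,2.11,-0.54,6.6,1.58,-2.54,0.36,8.76,2.11,-0.54,6.6,1.28,-2.69,0.45,8.76,2.11,-0.54,6.6,0.97,-2.8,0.53,8.76,2.11,-0.54,6.6,0.65,-2.87,0.63,8.76,2.11,-0.54,6.6,0.32,-2.91,0.74,8.76,2.11,-0.54,6.6,-0,-2.89,0.84,8.76,2.11,-0.54,6.6,-0.33,-2.85,0.95,8.76,2.11,-0.54,6.6,-0.64,-2.75,1.05,8.76
```

Emit:
carry_out(
  motion=[2.1, -0.5, 6.6, 2.5, 1.6, 0.4, 8.76, 2.1, -0.5, 6.6, 2.7, 1.3, 0.3, 8.76, 2.1, -0.5, 6.6, 2.8, 1, 0.2, 8.76, 2.1, -0.5, 6.6, 2.9, 0.7, 0.2, 8.76, 2.1, -0.5, 6.6, 3, 0.4, 0.1, 8.76, 2.1, -0.5, 6.6, 3, 0, 0.1, 8.76, 2.1, -0.5, 6.6, 3, -0.3, 0.1, 8.76, 2.1, -0.5, 6.6, 2.9, -0.7, 0.1, 8.76, 2.1, -0.5, 6.6, 2.8, -1, 0.1, 8.76, 2.1, -0.5, 6.6, 2.7, -1.3, 0.1, 8.76, 2.1, -0.5, 6.6, 2.5, -1.6, 0.1, 8.76, 2.1, -0.5, 6.6, 2.3, -1.9, 0.2, 8.76, 2.1, -0.5, 6.6, 2.1, -2.1, 0.2, 8.76, 2.1, -0.5, 6.6, 1.9, -2.4, 0.3, 8.76, 2.1, -0.5, 6.6, 1.6, -2.5, 0.3, 8.76, 2.1, -0.5, 6.6, 1.3, -2.7, 0.4, 8.76, 2.1, -0.5, 6.6, 1, -2.8, 0.5, 8.76],
)

```text
time_s: 1.57
tcp_pos: [0.5295, 0.2518, 0.1727]
eef_rot: [-167.4, 27.6, -126.3]
contact_force: [1.8, 0.8, 1.9]
gripper_width: 0.0879
```

```bash
python3 - <<'E'
from h import *
s=r.get_state(); print(s['time_s'],s['tcp_pos'],s['eef_rot'],s['joints'],s['qd'])
R1=tool_R(8.6,35.5); a=np.radians(8.6); h=np.array([np.cos(a),np.sin(a),0])
f=.788*h-np.array([0,0,.616]); C=np.array([.641,.1135,.091])-.21*f
p1=C-R1@CT; print(p1); plan(p1,R1)
E
```

```text
1.5667 [0.52954271 0.25175991 0.17273107] [-167.42471169   27.59681336 -126.28590354] [  38.1043422    -0.46382506  -57.82614811   60.17489893   -5.82383043
 -136.1957099 ] [ -77.90861726    4.1527303   -14.74590277  125.97365014   37.11053369
 -115.57558641]
[0.62908054 0.1121019  0.13760698]
6 rows
1.92,-0.54,6.47,1.06,-2.63,0.69,8.76,1.92,-0.54,6.47,0.77,-2.7,0.78,8.76,1.92,-0.54,6.47,0.47,-2.75,0.86,8.76,1.92,-0.54,6.47,0.17,-2.76,0.95,8.76,1.92,-0.54,6.47,-0.14,-2.72,1.04,8.76,1.92,-0.54,6.47,-0.43,-2.65,1.13,8.76
```

```bash
python3 - <<'E'
from h import *
s=r.get_state(); print(s['time_s'],s['tcp_pos'],s['eef_rot'],s['joints'])
e=18; R1=tool_R(8.6,e); b=np.radians(90-e-16.5); a=np.radians(8.6); h=np.array([np.cos(a),np.sin(a),0])
f=np.cos(b)*h-np.sin(b)*np.array([0,0,1]); C=np.array([.641,.1135,.091])-.20*f
p1=C-R1@CT; print(p1); plan(p1,R1,12)
cap('scene','pics/scene1.png'); print(proj('pics/scene1.png',[.641,.1135,.091]))
E
```

```text
1.5667 [0.52954271 0.25175991 0.17273107] [-167.42471169   27.59681336 -126.28590354] [  38.1043422    -0.46382506  -57.82614811   60.17489893   -5.82383043
 -136.1957099 ]
[0.64906396 0.11512411 0.1307483 ]
12 rows
0.46,1.13,3.35,0.45,-1.41,0.48,8.76,0.46,1.13,3.35,0.36,-1.42,0.49,8.76,0.46,1.13,3.35,0.27,-1.45,0.51,8.76,0.46,1.13,3.35,0.17,-1.45,0.53,8.76,0.46,1.13,3.35,0.08,-1.45,0.54,8.76,0.46,1.13,3.35,-0.02,-1.45,0.56,8.76,0.46,1.13,3.35,-0.12,-1.44,0.56,8.76,0.46,1.13,3.35,-0.21,-1.43,0.58,8.76,0.46,1.13,3.35,-0.3,-1.41,0.58,8.76,0.46,1.13,3.35,-0.4,-1.38,0.58,8.76,0.46,1.13,3.35,-0.49,-1.35,0.59,8.76,0.46,1.13,3.35,-0.58,-1.32,0.58,8.76
[280.03009849 209.18196444]
```

Emit:
carry_out(
  motion=[0.5, 1.1, 3.4, 0.5, -1.4, 0.4, 8.76, 0.5, 1.1, 3.4, 0.4, -1.4, 0.4, 8.76, 0.5, 1.1, 3.4, 0.3, -1.4, 0.4, 8.76, 0.5, 1.1, 3.4, 0.2, -1.4, 0.4, 8.76, 0.5, 1.1, 3.4, 0.1, -1.4, 0.5, 8.76, 0.5, 1.1, 3.4, 0, -1.4, 0.5, 8.76, 0.5, 1.1, 3.4, -0.1, -1.4, 0.5, 8.76, 0.5, 1.1, 3.4, -0.2, -1.4, 0.5, 8.76, 0.5, 1.1, 3.4, -0.3, -1.4, 0.5, 8.76, 0.5, 1.1, 3.4, -0.4, -1.4, 0.5, 8.76, 0.5, 1.1, 3.4, -0.5, -1.4, 0.5, 8.76, 0.5, 1.1, 3.4, -0.6, -1.4, 0.5, 8.76, 0, 0, 0, 0, 0, 0, 8.76, 0, 0, 0, 0, 0, 0, 8.76],
)

```text
time_s: 2.78
tcp_pos: [0.6437, 0.1137, 0.1395]
eef_rot: [-179.9, 18.5, -171.9]
contact_force: [-0.1, 0.2, -0.1]
gripper_width: 0.0876
```

```bash
python3 - <<'E'
from h import *
s=r.get_state(); print(s['time_s'],s['tcp_pos'],s['eef_rot'],s['joints'])
cap('wrist','pics/wrist1.png'); print(proj('pics/wrist1.png',[.641,.1135,.091]))
a=cv2.imread('pics/wrist1.png')[::-1,::-1]
b=cv2.imread('pics/scene1.png')[184:234,250:310]
o=np.zeros((420,800,3),np.uint8)
o[:384,:512]=a; o[:240,512:800]=cv2.resize(b,(288,240),interpolation=cv2.INTER_CUBIC); cv2.imwrite('pics/v4.png',o)
E
```

```text
2.7833 [0.64369085 0.11369217 0.13954891] [-179.8798291    18.48673025 -171.92237972] [  30.88147036   12.82719862  -31.17371313   14.58550126  -29.71560705
 -124.47937881]
[254.34835606 191.05465498]
```

View pics/v4.png

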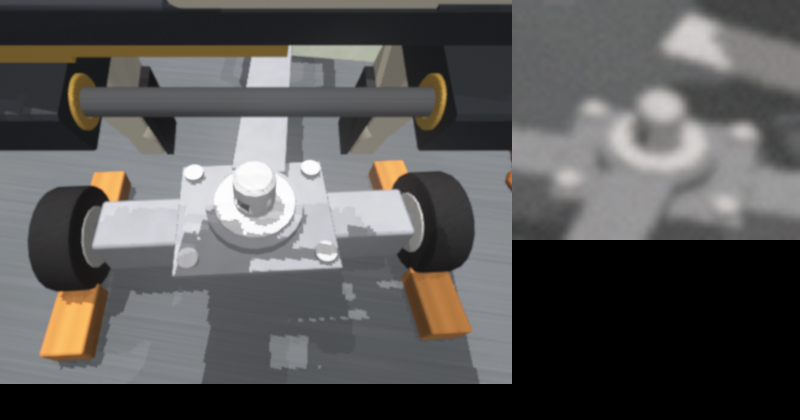

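```bash
python3 - <<'E'
from h import *
a=cv2.imread('pics/wrist1.png')[::-1,::-1][150:250,200:310]
b=cv2.imread('pics/scene1.png')[195:225,265:300]
o=np.zeros((500,800,3),np.uint8); o[:,:550]=cv2.resize(a,(550,500),interpolation=cv2.INTER_CUBIC); o[:214,550:800]=cv2.resize(b,(250,214),interpolation=cv2.INTER_CUBIC)
cv2.imwrite('pics/v5.png',o)
# predicted entry points for hole angles (robot-side mouth), rotated crop coords
for d in (-45,-30,-15,0,15,30,45):
    a=np.radians(8.6+d); X=[.641-.014*np.cos(a),.1135-.014*np.sin(a),.091]; u=proj('pics/wrist1.png',X); print(d,(((511-u[0])-200)*5).round(),(((383-u[1])-150)*5).round())
for X in ([.641,.1135,.109],[.641,.1135,.081]):
    u=proj('pics/wrist1.png',X); print(X,(((511-u[0])-200)*5).round(),(((383-u[1])-150)*5).round())
E
```

```text
-45 206.0 275.0
-30 229.0 289.0
-15 256.0 298.0
0 285.0 301.0
15 313.0 298.0
30 340.0 288.0
45 362.0 273.0
[0.641, 0.1135, 0.109] 283.0 125.0
[0.641, 0.1135, 0.081] 283.0 252.0
```

View pics/v5.png

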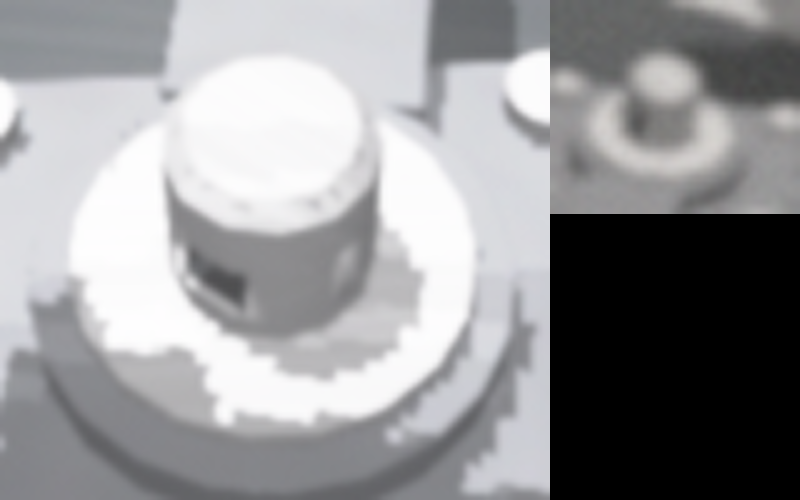

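```bash
python3 - <<'E'
from h import *
f='pics/top0.png'
n=lambda x,y: back(f,(285+(x-565)/5,155+y/5),.0035)
tip=n(657,47); m=n(702,238); eye=n(699,262); print(tip,m,eye)
d=tip-m; hd=np.degrees(np.arctan2(d[1],d[0])); print('heading leg',hd)
u=d/np.linalg.norm(d); yv=np.array([-u[1],u[0],0]); o=tip-.096*u+.004*yv; print('origin from tip',o,'eye->',eye+.0385*u)
p1=np.array([o[0],o[1],.10]); print(p1); plan(p1,tool_R(hd,0))
E
```

```text
[ 0.64526476 -0.17422076  0.0035    ] [ 0.53375401 -0.20083081  0.0035    ] [ 0.51980356 -0.19911388  0.0035    ]
heading leg 13.42161102307984
origin from tip [ 0.55095821 -0.19261302  0.0035    ] eye-> [ 0.55725207 -0.19017746  0.0035    ]
[ 0.55095821 -0.19261302  0.1       ]
8 rows
-0.12,2.31,-0.66,1.75,-3.63,-0.06,8.76,-0.12,2.31,-0.66,1.8,-3.61,0.01,8.76,-0.12,2.31,-0.66,1.83,-3.58,0.08,8.76,-0.12,2.31,-0.66,1.88,-3.57,0.14,8.76,-0.12,2.31,-0.66,1.9,-3.55,0.2,8.76,-0.12,2.31,-0.66,1.94,-3.52,0.28,8.76,-0.12,2.31,-0.66,1.97,-3.5,0.35,8.76,-0.12,2.31,-0.66,1.98,-3.48,0.43,8.76
```

Emit:
carry_out(
  motion=[-0.1, 2.3, -0.7, 1.7, -3.6, 0, 8.76, -0.1, 2.3, -0.7, 1.8, -3.6, 0, 8.76, -0.1, 2.3, -0.7, 1.8, -3.6, 0.1, 8.76, -0.1, 2.3, -0.7, 1.9, -3.6, 0.1, 8.76, -0.1, 2.3, -0.6, 1.9, -3.5, 0.2, 8.76, -0.1, 2.3, -0.6, 1.9, -3.5, 0.3, 8.76, -0.1, 2.3, -0.6, 2, -3.5, 0.4, 8.76, -0.1, 2.3, -0.6, 2, -3.5, 0.4, 8.76, 0, 0, 0, 0, 0, 0, 8.76, 0, 0, 0, 0, 0, 0, 8.76, 0, 0, 0, 0, 0, 0, 8.76],
)

```text
time_s: 3.75
tcp_pos: [0.5517, -0.192, 0.1003]
eef_rot: [-179.8, 0.1, -166.7]
contact_force: [-0.2, 1.2, -0.1]
gripper_width: 0.088
```

```bash
python3 - <<'E'
from h import *
s=r.get_state(); print(s['time_s'],s['tcp_pos'],s['eef_rot'],s['joints'])
cap('wrist','pics/wrist2.png'); a=cv2.imread('pics/wrist2.png')[::-1,::-1]
for X in ([.551,-.1926,.0035],[.645,-.174,.0035]):print(np.array([511,383])-proj('pics/wrist2.png',X))
cv2.imwrite('pics/v6.png',cv2.resize(a,(800,600),interpolation=cv2.INTER_CUBIC))
E
```

```text
3.75 [ 0.55165917 -0.19199541  0.10030701] [-1.79797954e+02  1.25380039e-01 -1.66724449e+02] [  0.09480765  18.3750109  -20.65569882   0.2169587  -50.80134314
 -76.95635125]
[257.22209566 190.42613615]
[260.84256088  88.9052903 ]
```

View pics/v6.png

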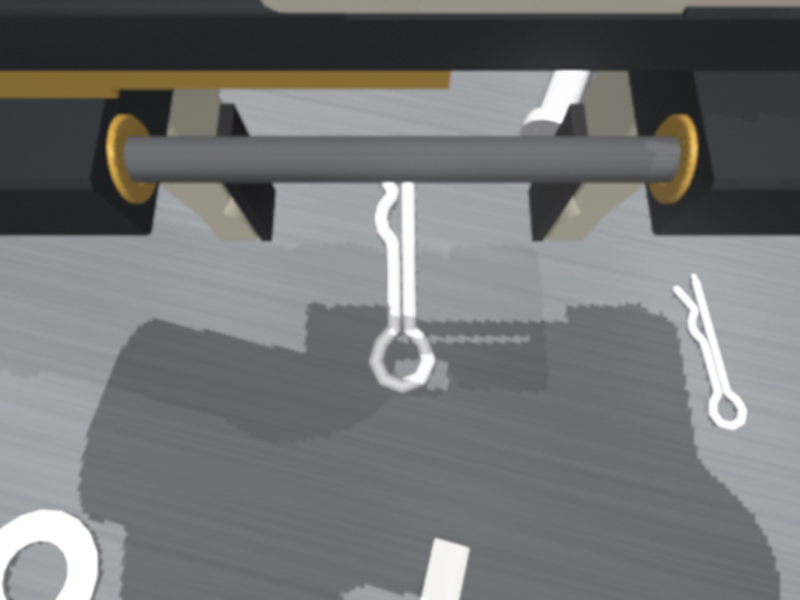

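```bash
python3 - <<'E'
from h import *
f='pics/wrist2.png'; g=lambda x,y,z=.0035: back(f,(511-(x*.64),383-(y*.64)),z)
a=g(408,190);b=g(409,318);e=g(402,391);n=g(401.5,300)
d=a-b; hd=np.degrees(np.arctan2(d[1],d[0])); u=d/np.linalg.norm(d)
print(a,b,e,n,'hd',hd,'origin from eye end',e+.049*u,'along-neck lateral',np.dot(n-e,[-u[1],u[0],0]))
s=r.get_state(); o=e+.049*u
R=Ro.from_euler('xyz',s['eef_rot'],degrees=True).as_matrix(); print('tool xy delta to origin cm',(R.T@(o-s['tcp_pos']))*100, 'from neck', R.T@(n-s['tcp_pos'])*100)
E
```

```text
[ 0.61295581 -0.18162574  0.0035    ] [ 0.54107313 -0.19868625  0.0035    ] [ 0.50384668 -0.2036608   0.0035    ] [ 0.54964318 -0.19269704  0.0035    ] hd 13.35144406965867 origin from eye end [ 0.55152231 -0.19234555  0.0035    ] along-neck lateral 9.193821082268525e-05
tool xy delta to origin cm [ 0.0838788  -0.03843807  9.70371602] from neck [ 0.27483266 -0.02932859  9.70319518]
```

Emit:
carry_out(
  motion=[0, 0, 0, 0.1, 0, 2, 5, 0, 0, 0, 0, 0, 2, 5, 0, 0, 0, 0, 0, 2, 5, 0, 0, 0, 0, 0, 2, 5, 0, 0, 0, 0, 0, 1.3, 4, 0, 0, 0, 0, 0, 0.3, 4, 0, 0, 0, 0, 0, 0.1, 4, 0, 0, 0, 0, 0, 0.1, 4, 0, 0, 0, 0, 0, 0, 4],
  grip_force=40,
)

```text
time_s: 4.55
tcp_pos: [0.5521, -0.1925, 0.0034]
eef_rot: [-179.8, 0.2, -166.7]
contact_force: [-0.1, 0.0, -0.6]
gripper_width: 0.0406
```

Emit:
carry_out(
  motion=[0, 0, 0, 0, 0, 0.1, 4, 0, 0, 0, 0, 0, 0.1, 4, 0, 0, 0, 0, 0, 0, 4],
)

```text
time_s: 4.8
tcp_pos: [0.5515, -0.193, 0.0008]
eef_rot: [-179.8, 0.2, -166.7]
contact_force: [0.4, 0.1, 0.1]
gripper_width: 0.0402
```

Emit:
carry_out(
  motion=[0, 0, 0, 0, 0, 0, 2, 0, 0, 0, 0, 0, 0, 1, 0, 0, 0, 0, 0, 0, 1, 0, 0, 0, 0, 0, 0, 1, 0, 0, 0, 0, 0, 0, 1, 0, 0, 0, 0, 0, 0, 1],
  grip_force=45,
)

```text
time_s: 5.3
tcp_pos: [0.5513, -0.193, 0.0004]
eef_rot: [-179.8, 0.1, -166.7]
contact_force: [-0.3, 0.1, 0.6]
gripper_width: 0.0142
```

```bash
cat >> h.py <<'E'
def org(P,hd,s,z): 
    a=np.radians(hd); return np.array([P[0]-s*np.cos(a)-.004*np.sin(a),P[1]-s*np.sin(a)+.004*np.cos(a),z])
E
python3 - <<'E'
from h import *
p=org((.6395,.115),-22,.135,.13); print(p); s=r.get_state(); p0=np.array(s['tcp_pos'])+[0,0,.13]
plan(p,tool_R(-22,0),14,1,p0=p0)
E
```

```text
[0.51582861 0.16928063 0.13      ]
14 rows
-0.01,0.01,2.52,-0.35,2.58,-0.01,1,-0.01,0.01,2.52,-0.23,2.59,-0,1,-0.01,0.01,2.52,-0.12,2.59,-0.01,1,-0.01,0.01,2.52,-0,2.6,-0,1,-0.01,0.01,2.52,0.1,2.6,-0,1,-0.01,0.01,2.52,0.23,2.59,-0.01,1,-0.01,0.01,2.52,0.33,2.58,-0,1,-0.01,0.01,2.52,0.45,2.56,-0,1,-0.01,0.01,2.52,0.57,2.54,-0,1,-0.01,0.01,2.52,0.67,2.51,-0,1,-0.01,0.01,2.52,0.78,2.48,-0,1,-0.01,0.01,2.52,0.89,2.44,-0,1,-0.01,0.01,2.52,1,2.4,-0,1,-0.01,0.01,2.52,1.1,2.36,-0,1
```

Emit:
carry_out(
  motion=[0, 0, 0, 0, 0, -1, 1, 0, 0, 0, 0, 0, -2, 1, 0, 0, 0, 0, 0, -3, 1, 0, 0, 0, 0, 0, -3, 1, 0, 0, 0, 0, 0, -3, 1, 0, 0, 0, 0, 0, -1, 1],
  grip_force=55,
)

```text
time_s: 5.8
tcp_pos: [0.553, -0.193, 0.1358]
eef_rot: [-179.6, 0.5, -166.7]
contact_force: [1.7, 0.5, -0.8]
gripper_width: 0.0141
```

Emit:
carry_out(
  motion=[0, 0, 2.5, -0.3, 2.6, 0, 1, 0, 0, 2.5, -0.2, 2.6, 0, 1, 0, 0, 2.5, -0.1, 2.6, 0, 1, 0, 0, 2.5, 0, 2.6, 0, 1, 0, 0, 2.5, 0.1, 2.6, 0, 1, 0, 0, 2.5, 0.2, 2.6, 0, 1, 0, 0, 2.5, 0.3, 2.6, 0, 1, 0, 0, 2.5, 0.5, 2.6, 0, 1, 0, 0, 2.5, 0.6, 2.5, 0, 1, 0, 0, 2.5, 0.7, 2.5, 0, 1, 0, 0, 2.5, 0.8, 2.5, 0, 1, 0, 0, 2.5, 0.9, 2.4, 0, 1, 0, 0, 2.5, 1, 2.4, 0, 1, 0, 0, 2.5, 1.1, 2.4, 0, 1, 0, 0, 0, 0, 0, 0, 1, 0, 0, 0, 0, 0, 0, 1, 0, 0, 0, 0, 0, 0, 1],
)

```text
time_s: 7.22
tcp_pos: [0.5126, 0.1702, 0.1291]
eef_rot: [-179.9, 0.2, 158.3]
contact_force: [-0.1, 0.0, -1.1]
gripper_width: 0.0138
```

```bash
python3 - <<'E'
from h import *
s=r.get_state(); print(s['time_s'],s['tcp_pos'],s['eef_rot'],s['joints'])
p=org((.6395,.115),-22,.135,.0879); R=Ro.from_euler('xyz',s['eef_rot'],degrees=True).as_matrix(); print('to start, tool cm',R.T@(p-s['tcp_pos'])*100, Ro.from_matrix(R.T@tool_R(-22,0)).as_rotvec(degrees=True))
cap('wrist','pics/wrist3.png'); a=cv2.imread('pics/wrist3.png')[::-1,::-1]
o=np.array(s['tcp_pos']);q=lambda X:print((np.array([511,383])-proj('pics/wrist3.png',X))/.64)
u=-R[:,0];y=np.cross([0,0,1],u); q(o+.096*u-.004*y+[0,0,.003]); q([.6395,.115,.109]); q(o-.049*u+[0,0,.003])
cv2.imwrite('pics/v7.png',cv2.resize(a,(800,600),interpolation=cv2.INTER_CUBIC))
E
```

```text
7.2167 [0.51256789 0.1702193  0.12913236] [-179.86747614    0.19156279  158.31267087] [  39.34528811   12.83207134  -24.16469793    0.29011853  -53.02675262
 -151.20737608]
to start, tool cm [-0.32389056  0.04281286  4.12425421] [-0.13200072  0.19192383  0.3124489 ]
[411.75534542 -15.43935685]
[410.77842123 -42.26263837]
[402.39777698 353.38964792]
```

View pics/v7.png

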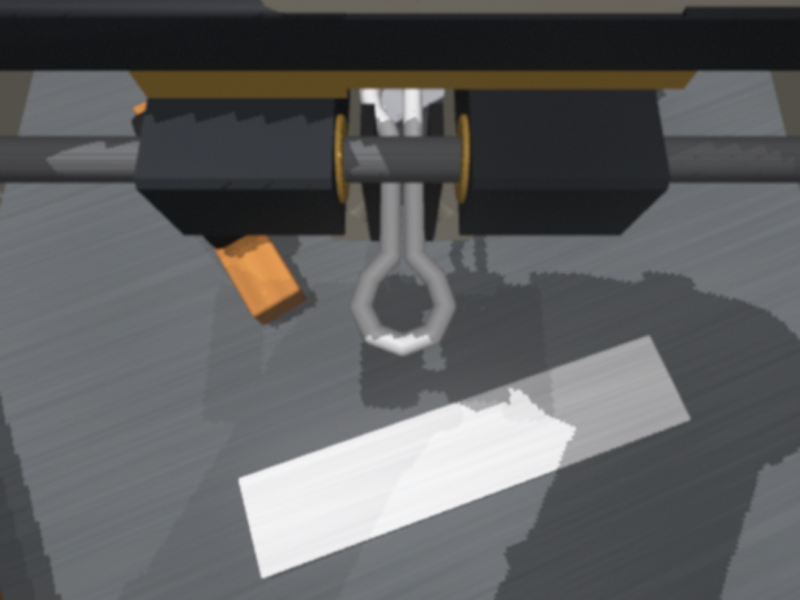

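Emit:
carry_out(
  motion=[0, 0.1, 0.1, -0.1, 0, 1, 1, 0, 0.1, 0.1, -0.1, 0, 1, 1, 0, 0, 0.1, 0, 0, 1, 1, 0, 0, 0, 0, 0, 0.8, 1, 0, 0, 0, 0, 0, 0.3, 1, 0, 0, 0, 0, 0, 0, 1, 0, 0, 0, 0, 0, 0, 1],
)

```text
time_s: 7.85
tcp_pos: [0.5148, 0.1694, 0.0878]
eef_rot: [-179.8, -0.0, 158.0]
contact_force: [-0.1, 0.5, -0.2]
gripper_width: 0.0141
```

```bash
python3 - <<'E'
from h import *
s=r.get_state(); print(s['time_s'],s['tcp_pos'],s['eef_rot'])
R=Ro.from_euler('xyz',s['eef_rot'],degrees=True).as_matrix(); o=np.array(s['tcp_pos']);u=-R[:,0];y=np.cross([0,0,1],u)
tip=o+.096*u-.004*y+[0,0,.0031]; pin=np.array([.6395,.115,.109]); print(tip)
O=np.zeros((560,800,3),np.uint8)
for i,n in enumerate(('top','scene')):
    f=f'pics/{n}2.png'; cap(n,f); a=cv2.imread(f); c=(proj(f,tip)+proj(f,pin))/2; x0,y0=(c-[28,28]).astype(int)
    O[:392,i*400:i*400+392]=cv2.resize(a[y0:y0+56,x0:x0+56],(392,392),interpolation=cv2.INTER_CUBIC)
    for X in (tip,pin,o+[0,0,.003]): print(n,(proj(f,X)-[x0,y0]+.5)*7+[i*400,0])
cv2.imwrite('pics/v8.png',O[:392])
E
```

```text
7.85 [0.51481961 0.16939001 0.0878023 ] [-1.79846600e+02 -2.82376355e-03  1.57957284e+02]
[0.60230124 0.1296538  0.09089757]
top [185.84008362 255.88643333]
top [223.10019445 150.79007605]
top [ 71.12709737 482.5225661 ]
scene [636.99890205 202.19273533]
scene [572.14204447 204.87087576]
scene [796.08211105 118.5965189 ]
```

View pics/v8.png

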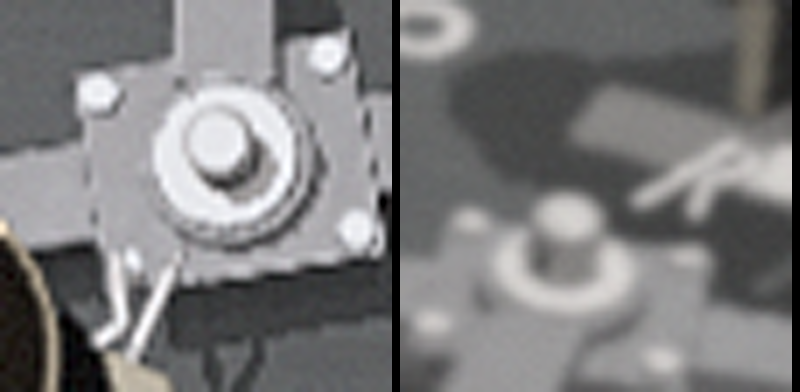

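Emit:
carry_out(
  motion=[0, 0, 0, -0.8, 0.1, 0, 1, 0, 0, 0, -0.8, 0, 0, 1, 0, 0, 0, -0.6, 0, 0, 1, 0, 0, 0, -0.3, 0, 0, 1, 0, 0, 0, -0.2, 0, 0, 1, 0, 0, 0, -0.2, 0, 0, 1, 0, 0, 0, 0, 0, 0, 1],
)

```text
time_s: 8.53
tcp_pos: [0.5424, 0.1594, 0.088]
eef_rot: [-179.9, 0.0, 157.9]
contact_force: [0.7, -0.3, -0.2]
gripper_width: 0.014
```

Emit:
carry_out(
  motion=[0, 0, 0, -0.1, 0, 0, 1, 0, 0, 0, -0.2, 0, 0, 1, 0, 0, 0, -0.2, 0, 0, 1, 0, 0, 0, 0, 0, 0, 1],
)

```text
time_s: 8.87
tcp_pos: [0.547, 0.1577, 0.0882]
eef_rot: [-179.9, 0.0, 158.0]
contact_force: [0.1, 0.2, -0.5]
gripper_width: 0.0142
```

Emit:
carry_out(
  motion=[0, 0, 0, -0.2, 0, 0, 1, 0, 0, 0, -0.2, 0, 0, 1, 0, 0, 0, -0.2, 0, 0, 1, 0, 0, 0, 0, 0, 0, 1],
)

```text
time_s: 9.2
tcp_pos: [0.5527, 0.1554, 0.0881]
eef_rot: [-179.9, 0.0, 157.9]
contact_force: [0.3, 0.1, -1.3]
gripper_width: 0.0142
```

Emit:
carry_out(
  motion=[0, 0, 0, -0.3, 0, 0, 1, 0, 0, 0, -0.3, 0, 0, 1, 0, 0, 0, -0.3, 0, 0, 1, 0, 0, 0, -0.1, 0, 0, 1, 0, 0, 0, 0, 0, 0, 1],
)

```text
time_s: 9.62
tcp_pos: [0.5619, 0.1516, 0.0881]
eef_rot: [-179.9, 0.0, 157.9]
contact_force: [0.3, -1.5, -1.8]
gripper_width: 0.0138
```

```bash
python3 - <<'E'
from h import *
s=r.get_state(); print(s['time_s'],s['tcp_pos'],s['eef_rot'],s['contact_force'],s['moment'])
R=Ro.from_euler('xyz',s['eef_rot'],degrees=True).as_matrix(); o=np.array(s['tcp_pos']);u=-R[:,0];y=np.cross([0,0,1],u)
tip=o+.096*u-.004*y+[0,0,.0031]; pin=np.array([.641,.115,.109])
print('s',np.dot(pin-o,u),'lat',np.dot(pin-o,y)+.004)
O=np.zeros((392,800,3),np.uint8)
for i,n in enumerate(('top','scene')):
    f=f'pics/{n}3.png'; cap(n,f); a=cv2.imread(f); c=proj(f,pin); x0,y0=(c-[28,28]).astype(int)
    O[:392,i*400:i*400+392]=cv2.resize(a[y0:y0+56,x0:x0+56],(392,392),interpolation=cv2.INTER_CUBIC)
    print(n,(proj(f,tip)-[x0,y0]+.5)*7+[i*400,0])
cv2.imwrite('pics/v9.png',O)
E
```

```text
9.6167 [0.56186202 0.15155389 0.08806   ] [-1.79888357e+02  1.29433849e-02  1.57937023e+02] [ 0.34636802 -1.53451935 -1.82483723] [ 0.08011471 -0.16888684 -0.00516868]
s 0.08707812385923512 lat -0.00015086123681558143
top [216.25151977 191.73522084]
scene [587.89043108 245.6264684 ]
```

View pics/v9.png

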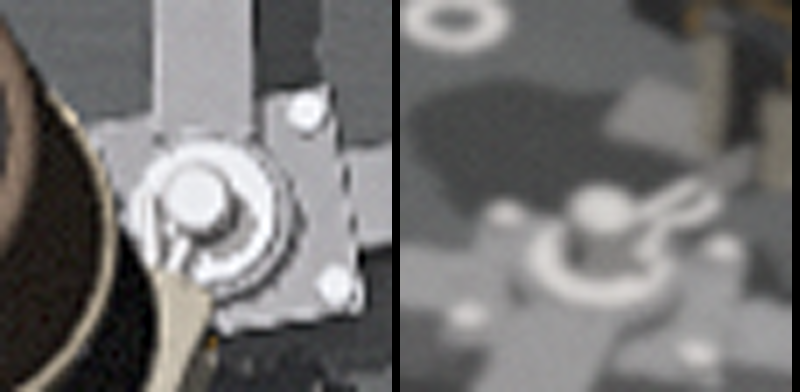

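Emit:
carry_out(
  motion=[0, 0, 0, -0.3, 0, 0, 1, 0, 0, 0, -0.3, 0, 0, 1, 0, 0, 0, -0.2, 0, 0, 1, 0, 0, 0, 0, 0, 0, 1, 0, 0, 0, 0, 0, 0, 1],
  grip_force=60,
)

```text
time_s: 10.13
tcp_pos: [0.5692, 0.1488, 0.0881]
eef_rot: [-179.9, 0.0, 157.9]
contact_force: [0.3, 0.7, -0.6]
gripper_width: 0.0141
```

Emit:
carry_out(
  motion=[0, 0, 0, -0.2, 0, 0, 1, 0, 0, 0, -0.2, 0, 0, 1, 0, 0, 0, -0.2, 0, 0, 1, 0, 0, 0, -0.1, 0, 0, 1, 0, 0, 0, 0, 0, 0, 1],
)

```text
time_s: 10.55
tcp_pos: [0.575, 0.1463, 0.0878]
eef_rot: [-179.9, -0.1, 158.0]
contact_force: [-2.2, 3.7, -0.4]
gripper_width: 0.0143
```

Emit:
carry_out(
  motion=[0, 0, 0, -0.2, 0, 0, 1, 0, 0, 0, -0.2, 0, 0, 1, 0, 0, 0, -0.2, 0, 0, 1, 0, 0, 0, -0.2, 0, 0, 1, 0, 0, 0, 0, 0, 0, 1],
)

```text
time_s: 10.97
tcp_pos: [0.5823, 0.1439, 0.0877]
eef_rot: [-179.9, -0.1, 158.0]
contact_force: [-2.1, 5.8, -0.9]
gripper_width: 0.014
```

Emit:
carry_out(
  motion=[0, 0, 0, -0.2, 0, 0, 1, 0, 0, 0, -0.2, 0, 0, 1, 0, 0, 0, -0.2, 0, 0, 1, 0, 0, 0, -0.2, 0, 0, 1, 0, 0, 0, 0, 0, 0, 1],
)

```text
time_s: 11.38
tcp_pos: [0.591, 0.1408, 0.0882]
eef_rot: [-180.0, 0.0, 158.0]
contact_force: [1.0, 3.5, -2.2]
gripper_width: 0.014
```

Emit:
carry_out(
  motion=[0, 0, 0, -0.2, 0, 0, 1, 0, 0, 0, -0.2, 0, 0, 1, 0, 0, 0, -0.2, 0, 0, 1, 0, 0, 0, 0, 0, 0, 1],
)

```text
time_s: 11.72
tcp_pos: [0.598, 0.138, 0.0888]
eef_rot: [-180.0, 0.2, 158.0]
contact_force: [6.9, 0.2, -3.5]
gripper_width: 0.0136
```

Emit:
carry_out(
  motion=[0, 0, 0, -0.1, 0, 0, 1, 0, 0, 0, -0.1, 0, 0, 1, 0, 0, 0, 0, 0, 0, 1],
)

```text
time_s: 11.97
tcp_pos: [0.5992, 0.1372, 0.0887]
eef_rot: [-180.0, 0.1, 158.0]
contact_force: [5.6, 1.3, -1.6]
gripper_width: 0.0138
```

Emit:
carry_out(
  motion=[0, 0, 0, -0.1, 0, 0, 1, 0, 0, 0, -0.1, 0, 0, 1, 0, 0, 0, 0, 0, 0, 1],
)

```text
time_s: 12.22
tcp_pos: [0.6002, 0.1366, 0.0884]
eef_rot: [-179.9, 0.1, 158.0]
contact_force: [3.9, 3.9, -1.6]
gripper_width: 0.0138
```

Emit:
carry_out(
  motion=[0, 0, 0, -0.1, 0, 0, 1, 0, 0, 0, -0.1, 0, 0, 1, 0, 0, 0, 0, 0, 0, 1],
)

```text
time_s: 12.47
tcp_pos: [0.6007, 0.1361, 0.0879]
eef_rot: [-179.9, -0.1, 158.0]
contact_force: [-1.1, 6.6, 0.1]
gripper_width: 0.0137
```

Emit:
carry_out(
  motion=[0, 0, 0, -0.1, 0, 0, 1, 0, 0, 0, -0.1, 0, 0, 1, 0, 0, 0, 0, 0, 0, 1],
)

```text
time_s: 12.72
tcp_pos: [0.6011, 0.1358, 0.0875]
eef_rot: [-179.9, -0.2, 157.9]
contact_force: [-5.9, 11.0, 1.0]
gripper_width: 0.0141
```

Emit:
carry_out(
  motion=[0, 0, 0, 0.2, 0.1, 0, 1, 0, 0, 0, 0, 0, 0, 2, 0, 0, 0, 0, 0, 0, 3, 0, 0, 0, 0, 0, 0, 4, 0, 0, 0, 0, 0, 0, 4, 0, 0, 0, 0, 0, 0, 4],
)

```text
time_s: 13.22
tcp_pos: [0.6015, 0.1359, 0.088]
eef_rot: [-179.8, -0.0, 157.9]
contact_force: [0.8, 0.9, 0.8]
gripper_width: 0.0384
```

Emit:
carry_out(
  motion=[0, 0, 0, 0, 0, -1, 4, 0, 0, 0, 0, 0, -2, 4, 0, 0, 0, 0, 0, -3, 4, 0, 0, 0, 1, 0, -3, 4, 0, 0, 0, 3, 0, -2, 4, 0, 0, 0, 3, 0, 0, 4, 0, 0, 0, 2, 0, 0, 4, 0, 0, 0, 0, 0, 0, 4, 0, 0, 0, 0, 0, 0, 4],
)

```text
time_s: 13.97
tcp_pos: [0.5179, 0.1708, 0.1996]
eef_rot: [-180.0, 0.1, 158.0]
contact_force: [-0.0, 0.7, -0.2]
gripper_width: 0.04
```

```bash
python3 - <<'E'
from h import *
s=r.get_state(); print(s['time_s'],s['tcp_pos'],s['eef_rot'],s['contact_force'],s['gripper_width'])
pin=np.array([.641,.115,.091]); a=np.radians(-22); u=np.array([np.cos(a),np.sin(a),0]); y=np.array([-u[1],u[0],0])
O=np.zeros((392,800,3),np.uint8)
pts={'tip':pin+.05*u,'eyeend':pin-.095*u+.004*y,'springtip':pin+.037*u+.016*y}
for i,n in enumerate(('top','scene')):
    f=f'pics/{n}4.png'; cap(n,f); a=cv2.imread(f); c=proj(f,pin); x0,y0=(c-[40,40]).astype(int)
    O[:392,i*400:i*400+392]=cv2.resize(a[y0:y0+80,x0:x0+80],(392,392),interpolation=cv2.INTER_CUBIC)
    for k in pts: print(n,k,(proj(f,pts[k])-[x0,y0]+.5)*4.9+[i*400,0])
cv2.imwrite('pics/v10.png',O)
E
```

```text
13.9667 [0.51792963 0.1708195  0.19960757] [-1.79975757e+02  7.15798252e-02  1.58043387e+02] [-0.04870269  0.74427905 -0.24783952] 0.04000462308615684
top tip [236.09710443 121.03082813]
top eyeend [120.1406366  358.45674193]
top springtip [199.72668863 130.83739576]
scene tip [538.29304409 236.41098418]
scene eyeend [716.18731756 139.20110171]
scene springtip [575.73457934 240.08153483]
```

View pics/v10.png

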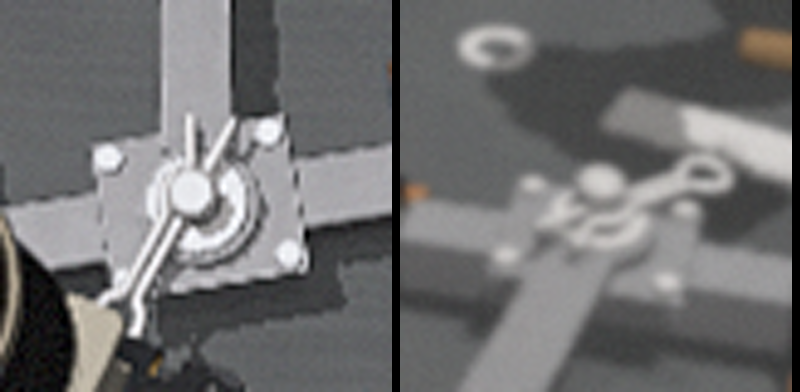

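```bash
python3 -c "
from plant import r
print(r.get_state()['time_s'],r.get_state()['contact_force']); print(r.close_job())"
```

```text
14.0667 [ 0.12247512  0.08912625 -0.02400524]
the job is handed in; nothing more can be done
None
```

I fitted the large R-clip to the kingpin, pushed it to its stop and released it. I handed the job in at about 14 s; no verdict was reported.

**What I did:** The wrist camera showed the cross hole pointing at about -22° in the world frame, roughly 31° off the axle's x. I gripped the clip by its neck and brought it level at 91 mm. The straight leg went through with almost no contact force. Between steps I read at most about 6 N of resistance as the springy leg rode over the shank. The clip then pulled itself in and stopped hard about 45–46 mm from neck to pin axis, where I was pushing at about 10 N. I then let go and backed the arm away.

**Last checks:**
- **Position:** In the top view the straight leg's tip lies within about a pixel (2 mm) of where it should be when home.
- **Springy leg:** It appears closed around the shank, sprung about 0.1 rad. That is a coarse reading from few pixels, against the 0.13 limit.
- **Level:** The scene view shows the eye end hanging a few millimetres low. That is consistent with play in the hole, about 0.1 rad, within the 0.3 allowed.
- **Arm and bystanders:** The arm is clear, with contact force near zero. I did not measure the bystanders again, but nothing went near them.

One disagreement remains: the wrist and top cameras differed by 2–3 mm on the pin's x position. I used a value between the two, and the hard stop agreed with it.

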